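Push the tube rack past the spring gate into the autosampler

ROBOT

A 6-joint arm with a two-finger parallel gripper is mounted at the origin on the work surface. World frame = base frame: x ahead of the robot, y to its left, z up, the work surface at z = 0. Lengths are in m, angles in rad, forces in N, time in s.
With the tool pointing down it reaches from about 0.3 to 0.875 m from the base axis. Payload 4.2 kg.
Tool frame: the origin (TCP) lies at the very end of the fingers, on their centre line; the grasp point (between the pads) lies 19 mm behind it; z points along the fingers, y is the direction in which the jaws open and shut (so a half turn about z gives the same grasp; the last joint's range is limited). The gripper opens to 85 mm and grips with 20 to 120 N. Pads are 22 mm wide; open, the fingers measure 114 mm over their backs; the gripper's body (76 mm by 85 mm) begins 54 mm behind the grasp point. The pads swing forward as they close: fully open they stand 13 mm farther back than shut.
Start: joints at [-1.344, 0.32, 1.565, -0, 1.257, -0.02], TCP at [0.14, -0.558, 0.231] pointing down, gripper open.
Joint ranges: [-3.11, 3.11], [-0.84, 2.01], [0.21, 2.61], [-1.34, 4.49], [0.05, 2.63], [-2.56, 2.56]. Speed limits (rad/s): [2.57, 2.57, 3.14, 3.14, 3.14, 3.14].

INTERFACE

Orientations are given as a rotation vector (axis times angle).
In Python, from plant import manip, vision, job gives the robot as it stands.
- The arm moves only by the shell command python3 -m pendant 'ROWS'. ROWS is JSON, a list of rows, each a list of 3 entries, a list of its own where there are three numbers: the closure, from -1 (fully open) to 1 (shut), then the shift along the world's x, y, z in mm, then the turn about the world's z in degrees. A call has 1 to 10 rows; each row is the pose to reach, as a shift and turn from the pose commanded when the call began; what a row does not reach only later rows make up. A row lasts 1/12 s, in which the tool goes at most 41.7 mm and 7.16 degrees, less where a joint would pass 70% of its speed; a pose out of reach is approached as far as the arm can. A call with a gripper value outside its range is refused whole. The fingers move at their own pace and stop on an object; the grip force is fixed at half the most. Time passes only in rows, so rows that repeat a pose let the fingers close. It gives the time, the measured TCP pose, the force and the opening at its end, in the units of the state.
- manip.state(): the state, without advancing time (a new reading comes with each control period).
- vision.grab_frame(name): name is "scene" or "top" or "wrist"; returns (picture, depth): 420x560x3 uint8, red, green, blue; 420x560 float32, m along the optical axis (not along the pixel's ray), 0 where there is no reading.
- vision.get_calibration(name): a dict with "camera_matrix" (3x3 intrinsics, pixels), "k1" (the pictures are not rectified: a ray, as slopes to the right and down, at radius r is drawn at 1 + k1 r^2 times it, then the intrinsics apply), "rvec" (rotation vector, rad) and "tvec" (3), from world to camera coordinates, as OpenCV has them. Camera axes: x right, y down, z forward; pixel columns grow to the right and rows downward; lengths in m; the calibration is good to about 2 mm. A picture is of the moment at which its call begins: read the wrist's pose just before it. get_calibration takes no time and is no camera call; for the wrist camera it gives the pose at the moment of the call.
- job.sign_off(): hands the job in, once; it reports no verdict.
The state is a dict: "time": time; "joint_positions": joint angles; "qvel": joint speeds; "joint_efforts": joint torques, N m; "position": TCP position; "eef_rot": TCP orientation; "wrist_force": force on the tool from outside, world axes, zero at the start; "torque": the same for the moment, N m; "opening": finger opening in m.
Only numpy, scipy, OpenCV 4.12 (cv2) and the standard library are available. Lean on these libraries where they do the work, as an engineer would, in place of code of your own. Each camera call takes 0.05 s, during which the arm holds its last target.

TASK

Load the blue tube rack into the autosampler: push the yellow spring gate outward with one fingertip and hold it open while you push the rack along the chute with the other finger, past the gate and home against the black end stop; then let the gate swing fully shut behind it. The rack is only pushed, never picked up or tipped, rack and gate must not knock or scrape hard against each other, and everything else on the bench stays where it is.

Things in the scene. Friction and masses are not known exactly. Their poses are not given: they have to be found in the camera images.
- chute: Aluminium rack chute of an autosampler, fixed to the bench. Origin: on the bench surface, on the lane's centre line, in the plane of the gate's lip. +y = the way the rack must travel, +x = across the lane away from the gate. Lane: open on top, floor 8 mm above the bench, 62 mm clear width (x -31 to +31), from y -280 mm to the end stop. Guide on the +x side 30 mm high.
- bay_stop (a point): Foot of the black end stop's face (70 mm high), lane centre, floor level; chute y +124 mm. Near side of the lane (-x): a 14 mm curb (x -41 to -31) under the gate, and past the gate, from y +34 mm on, a bay wall 38 mm high. White sampler tower, 211 mm high, from y +138 mm on; its needle arm overhangs the lane from y +110 mm on, 95 mm above the bench.
- gate (a joint): Angle of the yellow spring gate, rad: 0 = shut (leaf upright along the lane's -x side), max 0.9 = leaf tilted outward, top to the chute's -x. Leaf: 3 mm sheet, 82 mm high, chute y -245 to +22 mm, black finger strip inside near its top. Pushed outward from the lane side, anywhere along it, it opens; 2 to 4 N near the top holds it; a spring shuts it. From 0.55 the lip clears the rack; 0.65 is good.
- hinge (a point): Point on the gate's hinge line, in the plane of the lip: chute x -41.5 mm, 14 mm above the bench. The hinge line is parallel to the chute's y axis. It does not move.
- gate_rim (a point): Top of the leaf's inner face, 110 mm upstream (chute -y) of the lip; moves with the gate. Shut: 96 mm above the bench, chute x -40 mm.
- lip (a point): Lower inner corner of the gate's lip: a 3 mm thick, 12 mm high plate with a red edge, bent in from the leaf at chute y 0; it stops the rack. Shut, it blocks the lane from the leaf to x -13.5 mm, 42 to 54 mm above the bench. It swings up and outward with the gate, its top edge then at most 63 mm above the bench: a fingertip 66 mm or more above the bench slides along the leaf over it.
- rack: Blue tube rack with ten white-capped tubes fixed in it, standing in the chute before the gate: 56 mm wide (x), 110 mm long (y), end plates 72 mm high over the full width (top 80 mm above the bench), caps up to 84 mm, about 0.3 kg. Origin: centre of its underside; axes as the chute's. Home against the end stop its origin is at chute y +69 mm.
- rack_rear (a point): Middle of the rack's rear end face (chute -y side), 36 mm above its underside: the face to push.
- spare_rack: White rack with four black-capped tubes, same size as the blue one, on the bench beside the chute; leave alone.
- loose_vial: Single capped vial, 16 mm wide, 52 mm high, on the bench on the gate side; leave alone.
- beaker: Small glass beaker, 52 mm wide, 70 mm high; leave alone.
- flask: Volumetric flask, 60 mm wide, 146 mm high; leave alone.
- wash_bottle: White wash bottle, 70 mm wide, 222 mm high; leave alone.
- reagent: Amber reagent bottle, 66 mm wide, 140 mm high; leave alone.
- marker: Marker pen lying on the bench, 12 mm thick, 115 mm long; leave alone.

How it is judged:
On the way, in this order (a step that is already met when the one before it is completed fails the run):
1. a finger holds the gate open (over 0.45 rad) while the whole rack is still in front of the lip (value of joint gate above 0.45 rad and contact force between the fingers and gate above 0.2 N and y of rack in the frame of chute below -0.0565 m), for 0.1 s.
2. the gate is still held open by a finger while the rack passes: rack halfway past the lip (value of joint gate above 0.4 rad and contact force between the fingers and gate above 0.2 N and y of rack in the frame of chute between 0 and 0.055 m), for 0.05 s.
3. the whole rack is past the lip with the gate still held open by a finger (value of joint gate above 0.4 rad and contact force between the fingers and gate above 0.2 N and y of rack in the frame of chute above 0.0575 m), for 0.05 s.
At the end, for the whole second after the job is handed in: The blue rack stands flat in the chute's bay, at rest and within 9 mm of the end stop, and the gate is shut behind it (under 0.06 rad) (y of rack in the frame of chute between 0.06 and 0.072 m and z of rack in the frame of chute below 0.012 m and angle between rack's own z axis and vertical below 0.06 rad and value of joint gate below 0.06 rad and linear speed of rack below 0.01 m/s); the robot touches nothing.
It fails at once if the rack is lifted (6 mm) or tipped (0.15 rad) (z of rack in the frame of chute above 0.014 m or angle between rack's own z axis and vertical above 0.15 rad).
It fails at once if rack and gate knock or scrape against each other with more than 5 N (contact force between rack and gate above 5 N).
It fails at once if something else on the bench is moved by more than 15 mm (distance of any of spare_rack, loose_vial, beaker, flask, wash_bottle, reagent, marker from where it was at the start of the episode above 0.015 m).
It also fails if it takes over 45 s, if anything falls off the work surface, if the arm or the gripper's body presses on something with over 40 N, if the wrist force passes 120 N, or if a joint passes its speed limit or range.

## Working session

There is one attempt and no reset: what is moved stays moved. The work goes in short steps, Python scripts to look and compute and a shell command to move; the robot and the scene stay as the last step left them, time stands still between calls to the robot, and variables do not carry over. Pictures are saved under pics/ and viewed, and the job is handed in when it is done.

```bash
ls; mkdir -p pics; python3 - <<'E'
from plant import manip,vision
import cv2
s=manip.state();print(s)
for n in("scene","top","wrist"):
    p,d=vision.grab_frame(n);cv2.imwrite(f"pics/{n}0.png",p[:,:,::-1]);c=vision.get_calibration(n);print(n,c,d.min(),d.max())
    import numpy as np;np.savez(f"pics/{n}0.npz",p=p,d=d,K=c["camera_matrix"],k1=c["k1"],r=c["rvec"],t=c["tvec"])
E
```

```text
pics
{'time': 0.0, 'joint_positions': array([-1.34397212e+00,  3.20311839e-01,  1.56567193e+00, -7.65253692e-06,
        1.25741601e+00, -1.99912943e-02]), 'qvel': array([-0.00019316, -0.00151246,  0.00217912, -0.00345892, -0.00110756,
       -0.00167644]), 'joint_efforts': array([ 1.11251025e-03, -4.15518951e+01, -2.34158903e+01,  2.36749693e-04,
        8.13629682e-03,  6.57354789e-06]), 'position': array([ 0.14037812, -0.55710767,  0.23047357]), 'eef_rot': array([-3.11591707e+00, -3.86496080e-01,  3.04235033e-04]), 'wrist_force': array([-0.58715242, -0.3531333 , -0.36094279]), 'torque': array([-0.0041925 , -0.0389796 ,  0.03093603]), 'opening': 0.08552573990526867}
scene {'camera_matrix': array([[395.80720506,   0.        , 282.55981794],
       [  0.        , 395.80720506, 215.29381052],
       [  0.        ,   0.        ,   1.        ]]), 'k1': -0.0004605781472780669, 'rvec': array([ 2.12262808,  1.22615762, -0.45600095]), 'tvec': array([-0.29757945, -0.29735006,  1.50935861])} 0.0 3.3229494
top {'camera_matrix': array([[489.92830712,   0.        , 284.40686115],
       [  0.        , 489.92830712, 206.51259699],
       [  0.        ,   0.        ,   1.        ]]), 'k1': -0.016622769048148682, 'rvec': array([ 2.11410817, -2.14047906,  0.2312539 ]), 'tvec': array([0.01518768, 0.58516987, 1.2524906 ])} 0.0 2.374317
wrist {'camera_matrix': array([[366.828816  ,   0.        , 282.22016615],
       [  0.        , 366.828816  , 207.62041101],
       [  0.        ,   0.        ,   1.        ]]), 'k1': -0.04667522070614891, 'rvec': array([-2.29947453,  1.78887682,  0.25133384]), 'tvec': array([-0.57508958, -0.03621469,  0.37885308])} 0.0 1.41112
```

View pics/scene0.png

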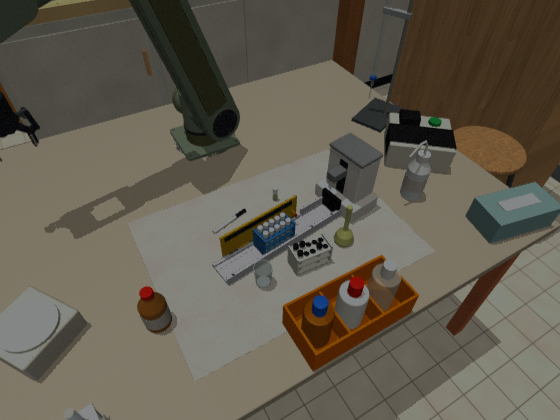

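View pics/top0.png

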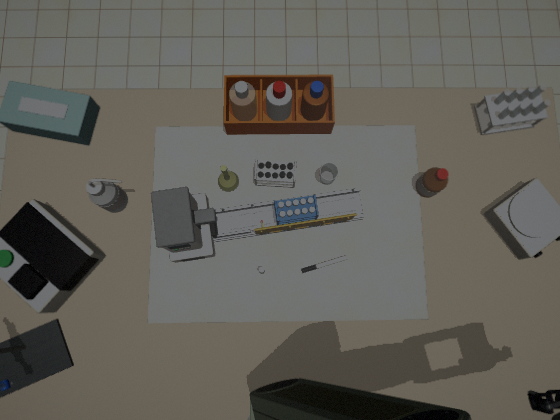

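View pics/wrist0.png

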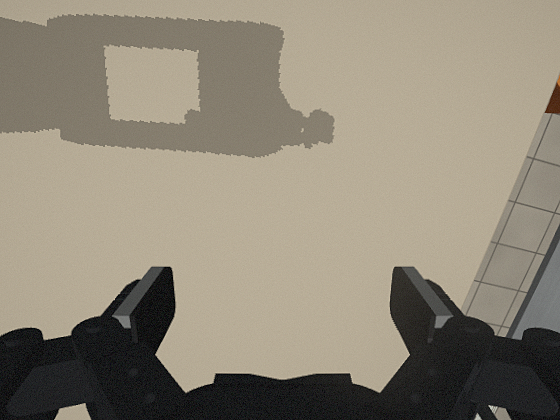

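```bash
cat > h.py <<'E'
import numpy as np,cv2
def load(n):
    z=np.load(f"pics/{n}.npz");return z
def cal(z): 
    R=cv2.Rodrigues(z["r"])[0];return z["K"],float(z["k1"]),R,z["t"].ravel()
def ray(z,uv):
    K,k1,R,t=cal(z);uv=np.atleast_2d(np.asarray(uv,float))
    n=cv2.undistortPoints(uv.reshape(-1,1,2),K,np.array([k1,0,0,0.])).reshape(-1,2)
    d=np.c_[n,np.ones(len(n))]
    return -R.T@t, d@R, n
def plane(z,uv,h):
    o,d,_=ray(z,uv);s=(h-o[2])/d[:,2];return o+d*s[:,None]
def dep(z,uv):
    o,d,_=ray(z,uv);uv=np.atleast_2d(uv).astype(int);return o+d*z["d"][uv[:,1],uv[:,0]][:,None]
def proj(z,P):
    K,k1,R,t=cal(z);return cv2.projectPoints(np.atleast_2d(np.asarray(P,float)),z["r"],t,K,np.array([k1,0,0,0.]))[0].reshape(-1,2)
def cloud(z):
    H,W=z["d"].shape;u,v=np.meshgrid(np.arange(W),np.arange(H))
    uv=np.c_[u.ravel(),v.ravel()];return dep(z,uv).reshape(H,W,3)
E
python3 - <<'E'
from h import *
z=load("top0");p=z["p"][150:290,140:370,::-1]
cv2.imwrite("pics/topz.png",cv2.resize(p,None,fx=3.4,fy=3.4,interpolation=cv2.INTER_CUBIC))
z=load("scene0");p=z["p"][120:290,200:400,::-1]
cv2.imwrite("pics/scz.png",cv2.resize(p,None,fx=3.5,fy=3.5,interpolation=cv2.INTER_CUBIC))
for n in("top0","scene0"):
    z=load(n);C=cloud(z);hsv=cv2.cvtColor(z["p"],cv2.COLOR_RGB2HSV)
    roi=np.zeros(hsv.shape[:2],bool)
    roi[150:290,140:400]=1
    for nm,lo,hi in(("yel",(18,120,60),(32,255,255)),("blue",(100,120,40),(125,255,255)),("red",(0,150,80),(8,255,255))):
        m=(cv2.inRange(hsv,lo,hi)>0)&roi&(z["d"]>0);P=C[m];print(n,nm,m.sum())
        if m.sum()>3:
            print(P.min(0),P.max(0),np.median(P,0))
            q=P[P[:,2]>np.percentile(P[:,2],60)] 
            print(np.c_[q[::max(1,len(q)//8)]].round(3))
E
```

```text
top0 yel 176
[ 0.51641811 -0.1739588   0.01400379] [0.55658657 0.08520994 0.10529228] [ 0.53562994 -0.03683009  0.09732396]
[[ 0.555 -0.163  0.1  ]
 [ 0.55  -0.145  0.099]
 [ 0.547 -0.137  0.102]
 [ 0.543 -0.085  0.101]
 [ 0.538 -0.064  0.1  ]
 [ 0.536 -0.056  0.1  ]
 [ 0.529  0.003  0.099]
 [ 0.524  0.039  0.1  ]
 [ 0.521  0.044  0.1  ]]
top0 blue 5
[ 0.55313008 -0.00691329  0.06958298] [0.60039375 0.03304341 0.08412236] [0.58966835 0.02803512 0.07808967]
[[0.59  0.033 0.084]
 [0.553 0.026 0.08 ]]
top0 red 0
scene0 yel 841
[ 0.45238443 -0.17993453 -0.00120415] [0.69812374 0.16865505 0.1384139 ] [ 0.54828057 -0.09600286  0.06036178]
[[ 0.518  0.082  0.096]
 [ 0.522  0.074  0.079]
 [ 0.53   0.004  0.096]
 [ 0.536 -0.035  0.097]
 [ 0.54  -0.072  0.096]
 [ 0.546 -0.106  0.096]
 [ 0.547 -0.09   0.067]
 [ 0.556 -0.176  0.097]]
scene0 blue 564
[ 0.53421158 -0.0824536   0.01053229] [0.61500895 0.06545755 0.08320571] [ 0.59756814 -0.04775714  0.05492366]
[[ 0.559  0.024  0.079]
 [ 0.594  0.023  0.071]
 [ 0.604  0.017  0.071]
 [ 0.57  -0.079  0.08 ]
 [ 0.574 -0.081  0.077]
 [ 0.576 -0.079  0.069]
 [ 0.608 -0.033  0.07 ]
 [ 0.605 -0.072  0.078]
 [ 0.612 -0.067  0.069]]
scene0 red 182
[ 0.54870085 -0.40415571  0.00377568] [0.89725925 0.12012943 0.16779514] [0.87772637 0.01605447 0.16413322]
[[0.869 0.025 0.166]
 [0.869 0.014 0.166]
 [0.878 0.024 0.166]
 [0.875 0.01  0.165]
 [0.876 0.006 0.165]
 [0.882 0.012 0.165]
 [0.891 0.022 0.165]
 [0.889 0.007 0.165]
 [0.897 0.018 0.165]]
```

View pics/topz.png

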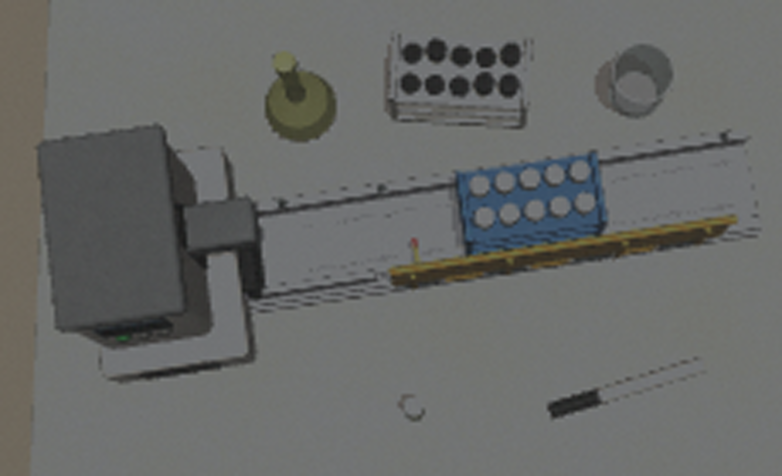

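View pics/scz.png

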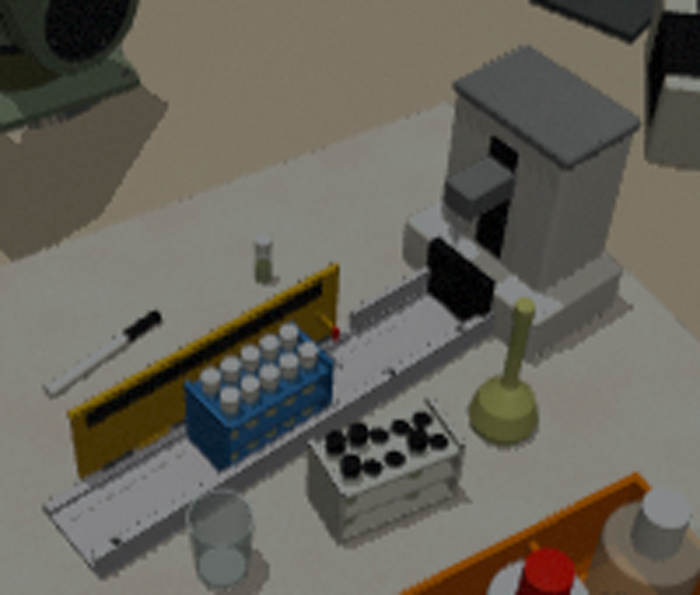

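```bash
python3 - <<'E'
from h import *
for n in("top0","scene0"):
    z=load(n);C=cloud(z);hsv=cv2.cvtColor(z["p"],cv2.COLOR_RGB2HSV)
    m=(cv2.inRange(hsv,(15,90,40),(35,255,255))>0);m[:150]=0;m[290:]=0;m[:,:200]=0;m[:,400:]=0
    m&=(z["d"]>0)&(C[:,:,0]<.57)&(C[:,:,0]>.5)
    m&=C[:,:,2]>(0.09 if n=="top0" else .09)
    v,u=np.nonzero(m);P=plane(z,np.c_[u,v].astype(float),.096)
    a=np.polyfit(P[:,1],P[:,0],1);r=P[:,0]-np.polyval(a,P[:,1])
    print(n,len(P),a,np.degrees(np.arctan(-a[0])),r.std(),P[:,1].min(),P[:,1].max(),r.min(),r.max(), 'depthfit',np.polyfit(C[m][:,1],C[m][:,0],1))
    # red tip
    red=(cv2.inRange(hsv,(0,100,50),(10,255,255))|cv2.inRange(hsv,(172,100,50),(180,255,255)))>0
    red&=(C[:,:,0]>.5)&(C[:,:,0]<.6)&(C[:,:,1]>0)&(C[:,:,1]<.13)
    v,u=np.nonzero(red);print("red",np.c_[u,v].tolist());print(C[red].round(3)); print(plane(z,np.c_[u,v],.048).mean(0), plane(z,np.c_[u,v],.054).mean(0))
    # blue & caps
    b=(cv2.inRange(hsv,(95,80,30),(128,255,255))>0)&(C[:,:,0]>.5)&(C[:,:,0]<.65)&(abs(C[:,:,1])<.12)&(C[:,:,2]>.072)
    print("bluetop",b.sum(),C[b].min(0),C[b].max(0))
E
```

```text
top0 238 [-0.14370697  0.53044451] 8.177814144353448 0.0017605468399037412 -0.17668746796388698 0.08513716774994563 -0.0029948109054446226 0.0030752082471630082 depthfit [-0.14362576  0.53018056]
red [[261, 220]]
[[0.55  0.071 0.055]]
[0.55105367 0.07090929 0.048     ] [0.55002891 0.07074795 0.054     ]
bluetop 307 [ 0.54350329 -0.07712541  0.07203959] [0.61075761 0.03563504 0.08701664]
scene0 236 [-0.14431841  0.5332767 ] 8.212135694955899 0.0028034241316220055 -0.17944063767264803 0.0851276471903179 -0.004750131168090754 0.0076418069795778365 depthfit [-0.1452727   0.53250719]
red [[295, 214], [296, 214], [295, 215], [296, 215], [295, 216], [296, 216]]
[[0.549 0.065 0.052]
 [0.552 0.067 0.054]
 [0.551 0.064 0.05 ]
 [0.552 0.067 0.05 ]
 [0.551 0.064 0.046]
 [0.551 0.068 0.044]]
[0.54995831 0.06660283 0.048     ] [0.55452905 0.06349818 0.054     ]
bluetop 131 [ 0.5559413  -0.08146046  0.07201813] [0.61395782 0.03136517 0.0881373 ]
```

```bash
cat >> h.py <<'E'
th=np.radians(8.19);O=np.array([.5623,.0703]);ex=np.array([np.cos(th),np.sin(th)]);ey=np.array([-np.sin(th),np.cos(th)])
def w2c(P):
    P=np.atleast_2d(P);q=P[:,:2]-O;return np.c_[q@ex,q@ey,P[:,2]]
def c2w(x,y): return O+x*ex+y*ey
E
python3 - <<'E'
from h import *
for n in("top0","scene0"):
    z=load(n);C=cloud(z);W=w2c(C.reshape(-1,3)).reshape(C.shape);hsv=cv2.cvtColor(z["p"],cv2.COLOR_RGB2HSV)
    b=(cv2.inRange(hsv,(95,80,30),(128,255,255))>0)&(abs(W[:,:,0])<.035)&(W[:,:,1]<0.05)&(W[:,:,1]>-.25)
    t=b&(W[:,:,2]>.07)
    print(n,"blue",np.percentile(W[b],[1,50,99],0).round(4).tolist(),"top",np.percentile(W[t],[1,50,99],0).round(4).tolist())
    # guide, stop, profile
    for nm,lo,hi in(("beakerzone",(.04,-.3,.02),(.13,-.1,.09)),("spare",(.035,-.1,.02),(.13,.1,.1)),("vial",(-.2,-.1,.01),(-.08,.1,.08)),("stop",(-.031,.09,.04),(.031,.16,.085)),("needle",(-.04,.07,.088),(.04,.136,.14)),("guide",(.025,-.25,.02),(.045,-.1,.035))):
        m=np.all((W>lo)&(W<hi),2)&(z["d"]>0)
        if m.sum()>3: print(nm,m.sum(),np.percentile(W[m],[2,50,98],0).round(3).tolist())
E
```

```text
top0 blue [[-0.0256, -0.1465, 0.014], [-0.0073, -0.0919, 0.0722], [0.03, -0.0392, 0.0841]] top [[-0.0255, -0.1469, 0.0701], [0.0023, -0.0895, 0.0737], [0.0292, -0.0392, 0.0846]]
beakerzone 317 [[0.04, -0.228, 0.022], [0.097, -0.194, 0.06], [0.124, -0.101, 0.075]]
spare 1079 [[0.037, -0.097, 0.025], [0.103, -0.03, 0.063], [0.129, 0.095, 0.087]]
vial 51 [[-0.162, -0.099, 0.01], [-0.145, 0.018, 0.051], [-0.134, 0.027, 0.056]]
stop 162 [[-0.03, 0.125, 0.044], [-0.016, 0.142, 0.057], [-0.0, 0.159, 0.076]]
needle 4 [[-0.014, 0.112, 0.13], [-0.007, 0.114, 0.135], [0.002, 0.118, 0.14]]
guide 126 [[0.032, -0.249, 0.022], [0.036, -0.198, 0.03], [0.041, -0.113, 0.034]]
scene0 blue [[-0.0236, -0.1522, 0.012], [0.0215, -0.117, 0.0583], [0.0323, -0.0431, 0.0806]] top [[-0.0222, -0.1517, 0.0701], [0.02, -0.1129, 0.0725], [0.0327, -0.043, 0.0848]]
beakerzone 685 [[0.04, -0.266, 0.021], [0.091, -0.188, 0.047], [0.128, -0.101, 0.077]]
spare 835 [[0.036, -0.099, 0.021], [0.106, -0.035, 0.061], [0.129, 0.087, 0.086]]
vial 61 [[-0.155, -0.095, 0.011], [-0.136, 0.015, 0.033], [-0.133, 0.024, 0.052]]
stop 244 [[-0.028, 0.12, 0.042], [0.001, 0.127, 0.058], [0.029, 0.16, 0.081]]
needle 45 [[-0.009, 0.108, 0.105], [0.006, 0.111, 0.123], [0.019, 0.125, 0.14]]
guide 195 [[0.03, -0.247, 0.021], [0.039, -0.173, 0.027], [0.043, -0.104, 0.032]]
```

```bash
python3 -m pendant '[[-1,[0,0,0],0],[-1,[30,30,20],7],[-1,[60,65,20],14],[-1,[95,95,20],21],[-1,[125,125,20],28],[-1,[155,160,20],35],[-1,[185,190,20],42],[-1,[215,220,20],49],[-1,[245,250,20],56],[-1,[275,285,20],63]]'
```

```text
time: 0.98
position: [0.3997, -0.2898, 0.2514]
eef_rot: [2.45, 1.966, 0.0]
wrist_force: [1.6, -0.5, 0.4]
opening: 0.0855
```

```bash
python3 -m pendant '[[0.4,[30,30,0],7],[0.4,[65,60,0],14],[0.4,[100,95,0],21.1],[0.4,[135,130,0],21.1],[0.4,[163,158,0],21.1],[0.4,[163,158,0],21.1],[0.4,[163,158,0],21.1],[0.4,[163,158,0],21.1]]'
cat > shot.py <<'E'
import sys
from plant import manip,vision
import cv2,numpy as np
tag=sys.argv[1]
s=manip.state();
for n in sys.argv[2:]:
    c=vision.get_calibration(n);p,d=vision.grab_frame(n);cv2.imwrite(f"pics/{n}{tag}.png",p[:,:,::-1])
    np.savez(f"pics/{n}{tag}.npz",p=p,d=d,K=c["camera_matrix"],k1=c["k1"],r=c["rvec"],t=c["tvec"])
from h import w2c
print(s["time"],s["position"],"chute",w2c(s["position"]).round(4),"rot",s["eef_rot"].round(3),"yaw",np.degrees(2*np.arctan2(s["eef_rot"][1],s["eef_rot"][0]))-90,"F",s["wrist_force"].round(2),"open",s["opening"],"q",s["joint_positions"].round(2))
E
python3 shot.py 1 wrist scene
```

```text
time: 1.65
position: [0.5617, -0.1328, 0.2507]
eef_rot: [-2.053, -2.377, 0.002]
wrist_force: [-0.2, -0.4, -0.6]
opening: 0.0258
1.65 [ 0.56166279 -0.13277363  0.2507432 ] chute [[-0.0296 -0.2009  0.2507]] rot [-2.053e+00 -2.377e+00  2.000e-03] yaw -351.6356666458818 F [-0.16 -0.44 -0.59] open 0.02577188079203605 q [-0.25  0.31  1.53 -0.    1.3  -0.4 ]
```

View pics/wrist1.png

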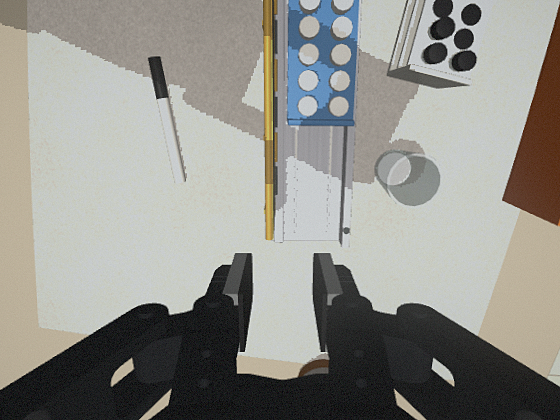

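View pics/scene1.png

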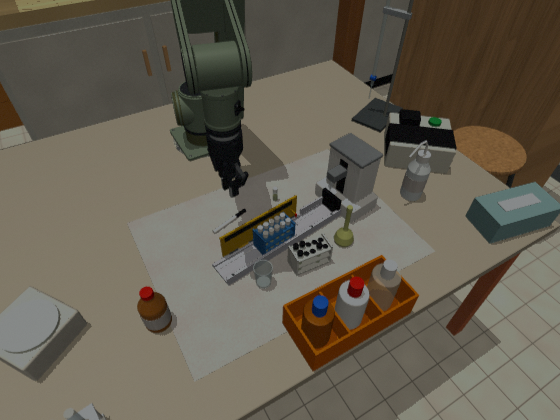

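```bash
cat > tip.py <<'E'
import sys
from h import *
z=load("wrist"+sys.argv[1]);tcp=np.array(eval(sys.argv[2]));C=cloud(z)
W=w2c(C.reshape(-1,3)).reshape(C.shape)-w2c(tcp)[0]
m=(z["d"]>0)&(abs(W[:,:,2])<.06)&(abs(W[:,:,0])<.09)&(abs(W[:,:,1])<.03)
for s in(-1,1):
    q=W[m&(np.sign(W[:,:,0])==s)]
    print(len(q),np.percentile(q[:,2],[0.2,1,5]).round(4))
    zl=np.percentile(q[:,2],1)
    for a,b in((0,.004),(.004,.008),(.008,.014),(.014,.02),(.02,.03),(.03,.045)):
        k=q[(q[:,2]>=zl+a)&(q[:,2]<zl+b)]
        if len(k)>3: print((a,b),len(k),"x",np.percentile(k[:,0],[2,98]).round(4),"y",np.percentile(k[:,1],[2,98]).round(4))
E
python3 tip.py 1 "[0.56166279,-0.13277363,0.2507432]"
```

```text
8305 [0.0025 0.0056 0.0139]
(0, 0.004) 134 x [-0.0244 -0.0122] y [-0.0082  0.0106]
(0.004, 0.008) 182 x [-0.0255 -0.0122] y [-0.0093  0.0107]
(0.008, 0.014) 308 x [-0.0257 -0.0123] y [-0.0099  0.0107]
(0.014, 0.02) 343 x [-0.0256 -0.0122] y [-0.0099  0.0106]
(0.02, 0.03) 567 x [-0.0256 -0.0123] y [-0.0101  0.0107]
(0.03, 0.045) 1969 x [-0.0421 -0.0124] y [-0.0096  0.0128]
8285 [0.0022 0.0057 0.0137]
(0, 0.004) 141 x [0.0133 0.0257] y [-0.0083  0.0108]
(0.004, 0.008) 190 x [0.0132 0.0265] y [-0.0096  0.0108]
(0.008, 0.014) 296 x [0.0132 0.0265] y [-0.0104  0.0109]
(0.014, 0.02) 344 x [0.0133 0.0263] y [-0.0091  0.0108]
(0.02, 0.03) 554 x [0.0131 0.0262] y [-0.0098  0.0108]
(0.03, 0.045) 1962 x [0.0133 0.043 ] y [-0.0096  0.0131]
```

```bash
python3 - <<'E'
from h import *
w=c2w(-.009,-.18);print(w,(w-[.5617,-.1328])*1000)
E
```

```text
[ 0.5790339  -0.10914631] [17.33390296 23.65369468]
```

```bash
python3 -m pendant '[[0.4,[17,24,0],-0.2],[0.4,[17,24,-30],-0.2],[0.4,[17,24,-60],-0.2],[0.4,[17,24,-80],-0.2],[0.4,[17,24,-100],-0.2],[0.4,[17,24,-120],-0.2],[0.4,[17,24,-120],-0.2],[0.4,[17,24,-120],-0.2]]'
python3 shot.py 2 wrist scene top
```

```text
time: 2.42
position: [0.5774, -0.1106, 0.1311]
eef_rot: [-2.061, -2.369, 0.002]
wrist_force: [0.2, 0.3, 0.9]
opening: 0.0255
2.4167 [ 0.57738808 -0.11055188  0.13108344] chute [[-0.0108 -0.1812  0.1311]] rot [-2.061e+00 -2.369e+00  2.000e-03] yaw -352.06628100353595 F [0.24 0.28 0.93] open 0.025549794907845914 q [-0.21  0.42  1.68 -0.    1.05 -0.35]
```

View pics/wrist2.png

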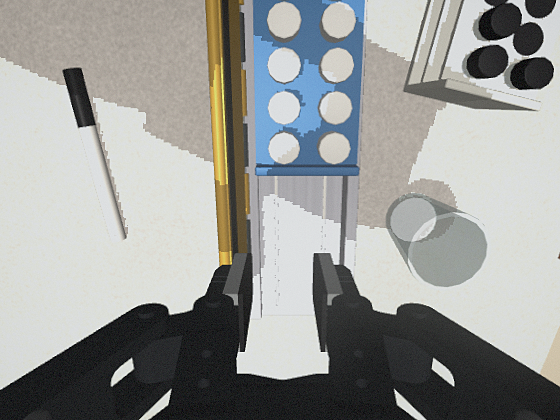

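```bash
python3 tip.py 2 "[0.57738808,-0.11055188,0.13108344]"; python3 - <<'E'
from h import *
z=load("wrist2");C=cloud(z);W=w2c(C.reshape(-1,3)).reshape(C.shape);hsv=cv2.cvtColor(z["p"],cv2.COLOR_RGB2HSV)
y=(cv2.inRange(hsv,(15,90,40),(35,255,255))>0)&(W[:,:,2]>.092)&(W[:,:,2]<.1)
for a in(-.16,-.14,-.12,-.1):
    k=W[y&(abs(W[:,:,1]-a)<.01)];print("gate",a,len(k),k[:,0].min(),k[:,0].max() ,k[:,2].mean())
b=(cv2.inRange(hsv,(95,80,30),(128,255,255))>0)&(abs(W[:,:,0])<.05)
t=b&(W[:,:,2]>.07)&(W[:,:,1]<-.135);print("rack rear",np.percentile(W[t],[1,50,99],0).round(4))
g=(W[:,:,2]>.024)&(W[:,:,2]<.034)&(W[:,:,0]>.02)&(W[:,:,0]<.06)&(W[:,:,1]<-.15)&~b;print(np.percentile(W[g],[2,50,98],0).round(4))
E
```

```text
9864 [-0.0568 -0.0525 -0.0368]
(0, 0.004) 74 x [-0.0261 -0.0258] y [-0.0112  0.0292]
(0.004, 0.008) 77 x [-0.0262 -0.0258] y [-0.0095  0.0288]
(0.008, 0.014) 203 x [-0.0267 -0.0258] y [-0.0098  0.0291]
(0.014, 0.02) 1006 x [-0.033  -0.0265] y [-0.0115  0.0293]
(0.02, 0.03) 90 x [-0.0318 -0.0282] y [-0.0106  0.0292]
8316 [0.0002 0.0053 0.0136]
(0, 0.004) 138 x [0.0132 0.0251] y [-0.01    0.0108]
(0.004, 0.008) 174 x [0.0132 0.0264] y [-0.0097  0.0107]
(0.008, 0.014) 316 x [0.0133 0.0263] y [-0.0098  0.0106]
(0.014, 0.02) 331 x [0.0133 0.0263] y [-0.0103  0.0108]
(0.02, 0.03) 564 x [0.0131 0.0262] y [-0.0098  0.0107]
(0.03, 0.045) 1916 x [0.0133 0.0428] y [-0.01    0.0127]
gate -0.16 538 -0.044037183193138714 -0.037216728562234264 0.09714411536134845
gate -0.14 582 -0.04422019655346042 -0.0373192986429312 0.09711467170941561
gate -0.12 652 -0.04433017773346794 -0.037412825742524386 0.09710783235213803
gate -0.1 676 -0.04404383443726535 -0.03748067433101285 0.09710843075228696
rack rear [[-0.0361 -0.1748  0.0708]
 [ 0.0015 -0.145   0.079 ]
 [ 0.0301 -0.1353  0.2189]]
[[ 0.0336 -0.2274  0.025 ]
 [ 0.0374 -0.1915  0.0299]
 [ 0.0415 -0.1598  0.0313]]
```

```bash
python3 - <<'E'
from h import *
z=load("wrist2");C=cloud(z);W=w2c(C.reshape(-1,3)).reshape(C.shape)-w2c([0.57738808,-0.11055188,0.13108344])[0]
m=(z["d"]>0)&(W[:,:,0]>0)&(W[:,:,0]<.09)&(abs(W[:,:,1])<.04)
for a in np.arange(0,.07,.003):
    k=W[m&(W[:,:,2]>=a)&(W[:,:,2]<a+.003)]
    if len(k)>3: print(a.round(3),len(k),np.percentile(k[:,0],[1,99]).round(4),np.percentile(k[:,1],[1,99]).round(3))
w=c2w(-.001,-.18);print((w-[.5784,-.1091])*1000,(w-[.57738,-.11055])*1000)
E
```

```text
0.0 23 [0.0132 0.0161] [-0.004  0.008]
0.003 61 [0.0132 0.0198] [-0.011  0.011]
0.006 108 [0.0132 0.0254] [-0.007  0.011]
0.009 133 [0.0132 0.0268] [-0.011  0.011]
0.012 147 [0.0132 0.0266] [-0.011  0.011]
0.015 159 [0.0133 0.0265] [-0.009  0.011]
0.018 155 [0.0132 0.0264] [-0.011  0.011]
0.021 172 [0.0133 0.0264] [-0.011  0.011]
0.024 182 [0.0132 0.0264] [-0.009  0.011]
0.027 190 [0.0133 0.0265] [-0.01   0.011]
0.03 153 [0.013  0.0259] [-0.011  0.011]
0.033 145 [0.013  0.0196] [-0.011  0.011]
0.036 455 [0.013  0.0194] [-0.011  0.011]
0.039 148 [0.0139 0.0318] [-0.007  0.011]
0.042 317 [0.0146 0.035 ] [-0.007  0.013]
0.045 544 [0.0146 0.0434] [-0.009  0.013]
0.048 562 [0.0144 0.0452] [0.    0.013]
0.051 894 [0.0142 0.0465] [-0.012  0.013]
0.054 2391 [0.0149 0.0477] [-0.012  0.012]
0.057 1361 [0.0146 0.0492] [-0.012  0.012]
0.06 934 [0.0357 0.0507] [-0.013  0.012]
0.063 985 [0.0125 0.0522] [-0.012  0.016]
0.066 1122 [0.0122 0.0534] [-0.011  0.017]
0.069 1393 [0.0118 0.0549] [-0.008  0.017]
[8.55231183 1.09334415] [9.57231183 2.54334415]
```

```bash
python3 -m pendant '[[0.4,[8,1,0],0],[0.4,[8,1,-20],0],[0.4,[8,1,-40],0],[0.4,[8,1,-55],0],[0.4,[8,1,-63],0],[0.4,[8,1,-63],0],[0.4,[8,1,-63],0]]'
python3 shot.py 3 wrist
```

```text
time: 3.15
position: [0.5873, -0.1085, 0.069]
eef_rot: [2.059, 2.371, 0.001]
wrist_force: [-0.5, 0.2, 0.3]
opening: 0.0252
3.15 [ 0.58734098 -0.10847222  0.06895551] chute [[-0.0007 -0.1805  0.069 ]] rot [2.059e+00 2.371e+00 1.000e-03] yaw 8.047241322597955 F [-0.55  0.22  0.34] open 0.025215866672684658 q [-0.2   0.5   1.73  0.    0.92 -0.34]
```

View pics/wrist3.png

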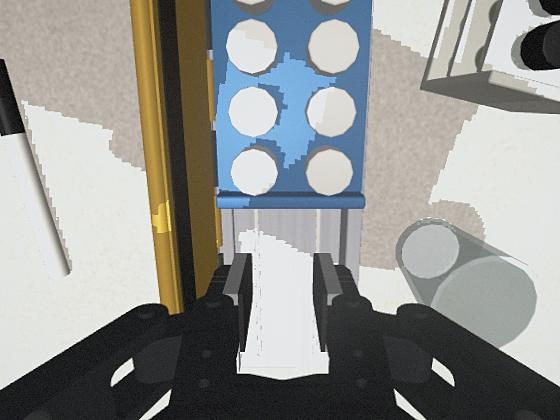

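```bash
python3 -m pendant '[[0.3,[-4,-0.5,-1],0],[0.2,[-8,-1,-2],0],[0.1,[-12,-1.7,-3],0],[0.0,[-17,-2.4,-3],0],[-0.1,[-22,-3.1,-4],0],[-0.2,[-27,-3.9,-5],0],[-0.3,[-32,-4.6,-6],0],[-0.4,[-36,-5.2,-7],0],[-0.4,[-39,-5.6,-7],0],[-0.4,[-39,-5.6,-7],0]]'
python3 shot.py 4 wrist scene
```

```text
time: 4.03
position: [0.5468, -0.1141, 0.0613]
eef_rot: [-2.06, -2.371, 0.001]
wrist_force: [0.8, -0.0, 1.2]
opening: 0.0598
4.0333 [ 0.54676276 -0.11410536  0.06133331] chute [[-0.0416 -0.1803  0.0613]] rot [-2.060e+00 -2.371e+00  1.000e-03] yaw -351.96969670668483 F [ 0.76 -0.04  1.24] open 0.05978104791142066 q [-0.23  0.46  1.83 -0.    0.86 -0.37]
```

View pics/wrist4.png

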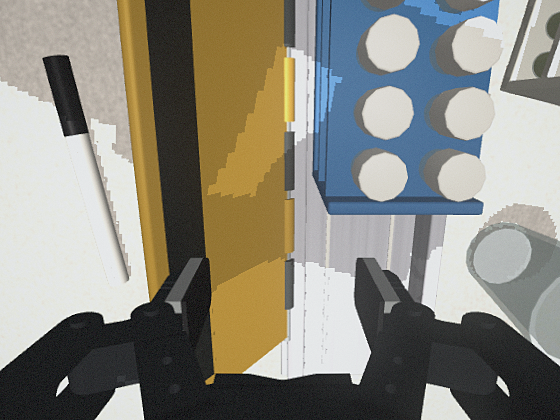

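View pics/scene4.png

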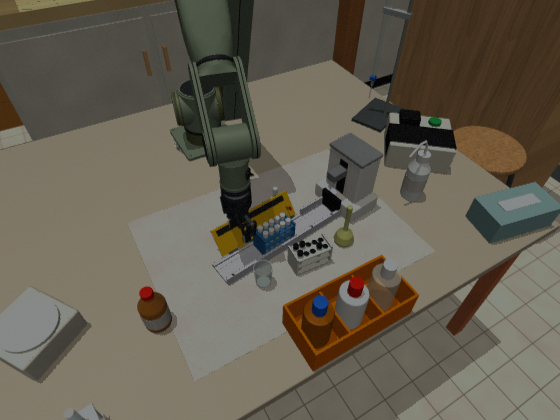

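```bash
cat > gate.py <<'E'
import sys
from h import *
for n in sys.argv[1:]:
    z=load(n);C=cloud(z);W=w2c(C.reshape(-1,3)).reshape(C.shape);hsv=cv2.cvtColor(z["p"],cv2.COLOR_RGB2HSV)
    y=(cv2.inRange(hsv,(15,90,40),(35,255,255))>0)&(W[:,:,2]>.02)&(W[:,:,2]<.1)&(W[:,:,0]<-.03)&(W[:,:,0]>-.12)&(W[:,:,1]>-.25)&(W[:,:,1]<.03)
    k=W[y]
    # lines
    a=np.polyfit(k[:,2],k[:,0],1);r=k[:,0]-np.polyval(a,k[:,2]);g=abs(r)<.004;a=np.polyfit(k[g,2],k[g,0],1)
    print(n,"gate",np.arctan(-a[0]).round(3),"x at z=.014",np.polyval(a,.014).round(4),"top",k[:,2].max().round(3),k[:,0].min().round(3),"n",len(k),"ymax",k[:,1].max().round(3))
    b=(cv2.inRange(hsv,(95,80,30),(128,255,255))>0)&(abs(W[:,:,0])<.05)&(W[:,:,1]<.15)
    t=b&(W[:,:,2]>.07)&(W[:,:,2]<.083)
    if t.sum()>5: print("rack top",np.percentile(W[t],[.5,50,99.5],0).round(4).tolist())
E
python3 gate.py wrist4 scene4; python3 tip.py 4 "[0.54676276,-0.11410536,0.06133331]"
```

```text
wrist4 gate 0.67 x at z=.014 -0.0366 top 0.098 -0.094 n 36706 ymax -0.066
rack top [[-0.0252, -0.1493, 0.0704], [-0.0015, -0.1108, 0.0722], [0.0303, -0.0786, 0.0811]]
scene4 gate 0.651 x at z=.014 -0.0387 top 0.082 -0.095 n 1208 ymax 0.021
rack top [[-0.0226, -0.1523, 0.07], [0.02, -0.1074, 0.0723], [0.0322, -0.0421, 0.0812]]
20233 [-0.0599 -0.0595 -0.0366]
(0, 0.004) 56 x [-0.09   -0.0828] y [-0.0264  0.0283]
(0.014, 0.02) 287 x [-0.002  -0.0002] y [-0.0281  0.0292]
(0.02, 0.03) 1701 x [-0.0092 -0.0013] y [-0.0285  0.0289]
(0.03, 0.045) 3091 x [-0.0207 -0.0093] y [-0.0285  0.029 ]
18659 [-0.0548 -0.0544 -0.0539]
(0, 0.004) 6606 x [0.0143 0.075 ] y [-0.0286  0.022 ]
(0.004, 0.008) 1342 x [0.0057 0.0755] y [-0.0287  0.0287]
(0.008, 0.014) 1630 x [0.0003 0.0756] y [-0.0288  0.0287]
(0.014, 0.02) 354 x [0.0748 0.0758] y [-0.0288  0.0127]
(0.02, 0.03) 1335 x [0.0749 0.0825] y [-0.0292  0.0146]
```

```bash
python3 - <<'E'
from h import *
z=load("wrist4");C=cloud(z);W=w2c(C.reshape(-1,3)).reshape(C.shape)-w2c([0.54676276,-0.11410536,0.06133331])[0]
v=z["p"].max(2)<130
for lo,hi in((.025,.047),(-.047,-.025)):
  m=(z["d"]>0)&v&(W[:,:,0]>lo)&(W[:,:,0]<hi)&(abs(W[:,:,1])<.012)
  for a in np.arange(0,.03,.002):
    k=W[m&(W[:,:,2]>=a)&(W[:,:,2]<a+.002)]
    if len(k)>3: print(a.round(3),len(k),np.percentile(k[:,0],[1,99]).round(4),np.percentile(k[:,1],[1,99]).round(3))
w=c2w(-.036,-.17);print((w-[.54676,-.1141])*1000)
E
```

```text
0.006 25 [0.0299 0.0306] [-0.008  0.008]
0.008 67 [0.0299 0.0363] [-0.011  0.01 ]
0.01 91 [0.0298 0.042 ] [-0.009  0.011]
0.012 116 [0.0299 0.0423] [-0.011  0.011]
0.014 107 [0.0299 0.0426] [-0.01   0.011]
0.016 139 [0.0299 0.0436] [-0.011  0.011]
0.018 141 [0.0299 0.0437] [-0.011  0.011]
0.02 150 [0.0299 0.0438] [-0.01   0.011]
0.022 140 [0.0299 0.0436] [-0.011  0.011]
0.024 155 [0.0299 0.0436] [-0.011  0.011]
0.026 158 [0.0299 0.0434] [-0.011  0.011]
0.028 157 [0.0299 0.0437] [-0.011  0.011]
0.0 29 [-0.0335 -0.0309] [-0.006  0.011]
0.002 53 [-0.0352 -0.0317] [0.008 0.012]
0.004 56 [-0.0369 -0.0294] [-0.004  0.012]
0.006 81 [-0.0381 -0.0292] [-0.01   0.012]
0.008 128 [-0.0398 -0.0293] [-0.011  0.012]
0.01 178 [-0.0414 -0.0292] [-0.011  0.012]
0.012 188 [-0.0433 -0.0292] [-0.011  0.012]
0.014 182 [-0.0437 -0.0292] [-0.01   0.012]
0.016 134 [-0.046  -0.0293] [-0.011  0.011]
0.018 141 [-0.0447 -0.0291] [-0.011  0.011]
0.02 141 [-0.0426 -0.0292] [-0.011  0.011]
0.022 151 [-0.0425 -0.0293] [-0.011  0.011]
0.024 145 [-0.0428 -0.0293] [-0.011  0.011]
0.026 167 [-0.0426 -0.0292] [-0.011  0.011]
0.028 165 [-0.0428 -0.0293] [-0.011  0.011]
[ 4.12471117 11.00538884]
```

```bash
python3 -m pendant '[[-0.5,[2,0.3,-1],0],[-0.6,[4,0.6,-2],0],[-0.6,[3.3,5.5,-2],0],[-0.6,[2.6,10.5,-2],0],[-0.6,[1.9,15.4,-2],0],[-0.6,[1.5,18.4,-2],0],[-0.6,[1.2,20.4,-2],0],[-0.6,[0.8,22.8,-2],0],[-0.6,[0.4,25.3,-2],0],[-0.6,[0.4,25.3,-2],0]]'
python3 shot.py 5 wrist scene; python3 gate.py wrist5 scene5
```

```text
time: 4.97
position: [0.5479, -0.0883, 0.0594]
eef_rot: [-2.06, -2.372, -0.0]
wrist_force: [2.6, -0.6, 0.6]
opening: 0.0683
4.9667 [ 0.54788568 -0.08831794  0.05938907] chute [[-0.0369 -0.1549  0.0594]] rot [-2.06  -2.372 -0.   ] yaw -351.95291441373524 F [ 2.61 -0.59  0.58] open 0.0683247973005342 q [-0.18  0.45  1.84  0.    0.85 -0.32]
wrist5 gate 0.662 x at z=.014 -0.0367 top 0.097 -0.093 n 38807 ymax -0.041
rack top [[-0.0251, -0.1438, 0.0704], [-0.0001, -0.0953, 0.0722], [0.0304, -0.0538, 0.0809]]
scene5 gate 0.642 x at z=.014 -0.0388 top 0.096 -0.096 n 1276 ymax 0.021
rack top [[-0.01, -0.1495, 0.0701], [0.022, -0.0938, 0.0722], [0.032, -0.0372, 0.0815]]
```

View pics/wrist5.png

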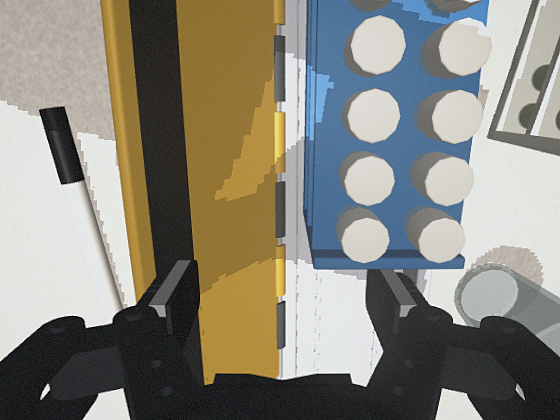

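```bash
python3 -m pendant '[[-0.6,[-0.9,5.9,0],0],[-0.6,[-1.7,11.9,0],0],[-0.6,[-2.6,17.8,0],0],[-0.6,[-3.4,23.8,0],0],[-0.6,[-4.3,29.7,0],0],[-0.6,[-4.3,29.7,0],0]]'
python3 shot.py 6 wrist scene; python3 gate.py wrist6 scene6
```

```text
time: 5.57
position: [0.5433, -0.0575, 0.0593]
eef_rot: [-2.059, -2.372, -0.001]
wrist_force: [0.1, 1.8, 0.9]
opening: 0.0683
5.5667 [ 0.54325515 -0.0574892   0.05930308] chute [[-0.0371 -0.1238  0.0593]] rot [-2.059e+00 -2.372e+00 -1.000e-03] yaw -351.9222934029132 F [0.13 1.75 0.93] open 0.06825967116147054 q [-0.13  0.44  1.86  0.    0.84 -0.27]
wrist6 gate 0.664 x at z=.014 -0.0367 top 0.097 -0.093 n 38845 ymax -0.01
rack top [[-0.025, -0.1126, 0.0704], [-0.0, -0.0643, 0.0722], [0.0307, -0.0226, 0.0809]]
scene6 gate 0.657 x at z=.014 -0.0383 top 0.094 -0.095 n 1302 ymax 0.022
rack top [[-0.0107, -0.1168, 0.07], [0.0223, -0.0605, 0.072], [0.0331, -0.0048, 0.0815]]
```

View pics/wrist6.png

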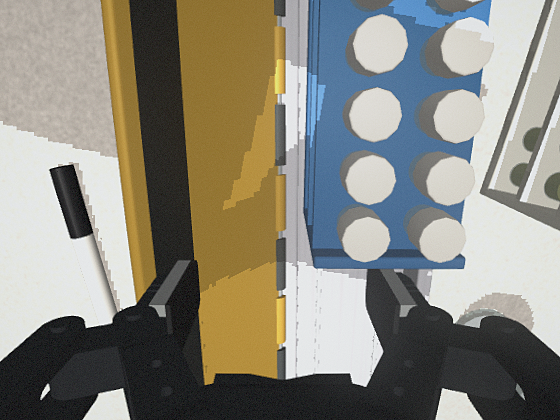

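```bash
python3 -m pendant '[[-0.6,[-0.9,5.9,0],0],[-0.6,[-1.7,11.9,0],0],[-0.6,[-2.6,17.8,0],0],[-0.6,[-3.4,23.8,0],0],[-0.6,[-4.3,29.7,0],0],[-0.6,[-5.1,35.6,0],0],[-0.6,[-6,41.6,0],0],[-0.6,[-6.8,47.5,0],0],[-0.6,[-7.7,53.5,0],0],[-0.6,[-8.5,59.4,0],0]]'
python3 shot.py 7 wrist scene; python3 gate.py wrist7 scene7
```

```text
time: 6.5
position: [0.535, 0.001, 0.0594]
eef_rot: [2.06, 2.372, 0.0]
wrist_force: [2.5, -2.5, 0.9]
opening: 0.0684
6.5 [0.53502804 0.00098345 0.05935675] chute [[-0.0369 -0.0647  0.0594]] rot [2.06  2.372 0.   ] yaw 8.046527211455228 F [ 2.52 -2.52  0.92] open 0.0684309548055679 q [-0.02  0.43  1.89 -0.    0.83 -0.16]
wrist7 gate 0.66 x at z=.014 -0.0368 top 0.095 -0.093 n 34458 ymax 0.022
rack top [[-0.0248, -0.0537, 0.0704], [0.0002, -0.0052, 0.0722], [0.0311, 0.0364, 0.0809]]
scene7 gate 0.65 x at z=.014 -0.0387 top 0.088 -0.094 n 1417 ymax 0.022
rack top [[-0.0068, -0.0613, 0.07], [0.0232, -0.0038, 0.0726], [0.0335, 0.0557, 0.0819]]
```

View pics/wrist7.png

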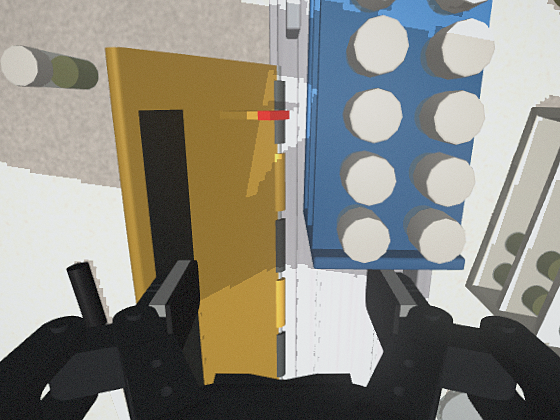

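```bash
python3 -m pendant '[[-0.6,[-0.9,5.9,0],0],[-0.6,[-1.7,11.9,0],0],[-0.6,[-2.6,17.8,0],0],[-0.6,[-3.4,23.8,0],0],[-0.6,[-4.3,29.7,0],0],[-0.6,[-5.1,35.6,0],0],[-0.6,[-6,41.6,0],0],[-0.6,[-6.8,47.5,0],0],[-0.6,[-7.6,52.5,0],0],[-0.6,[-7.9,54.5,0],0]]'
python3 shot.py 8 wrist scene; python3 gate.py wrist8 scene8
```

```text
time: 7.43
position: [0.5271, 0.0557, 0.0593]
eef_rot: [-2.059, -2.372, -0.0]
wrist_force: [2.0, -3.6, 1.1]
opening: 0.0682
7.4333 [0.52705715 0.05566407 0.05932324] chute [[-0.037  -0.0095  0.0593]] rot [-2.059 -2.372 -0.   ] yaw -351.9215372598398 F [ 1.95 -3.55  1.15] open 0.06818039244126266 q [ 0.08  0.42  1.9   0.    0.82 -0.06]
wrist8 gate 0.658 x at z=.014 -0.0369 top 0.096 -0.093 n 18023 ymax 0.022
rack top [[-0.0248, 0.0014, 0.0704], [0.0004, 0.05, 0.0722], [0.0315, 0.0917, 0.0809]]
scene8 gate 0.643 x at z=.014 -0.0387 top 0.093 -0.094 n 1711 ymax 0.021
rack top [[-0.007, -0.0027, 0.07], [0.0238, 0.0473, 0.0722], [0.0337, 0.1074, 0.0808]]
```

View pics/wrist8.png

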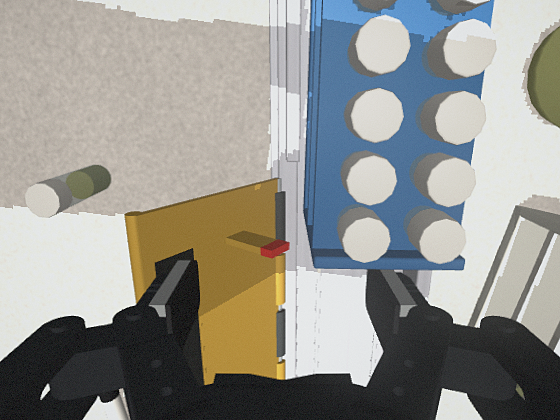

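View pics/scene8.png

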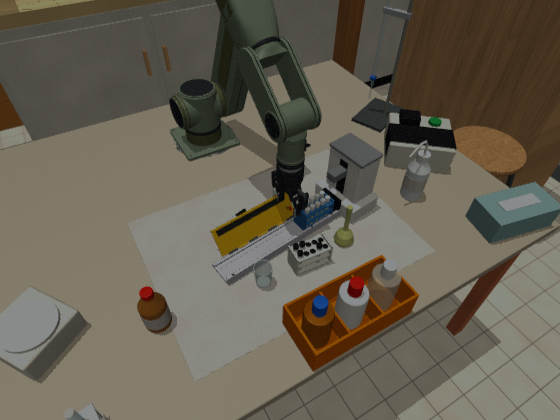

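```bash
python3 -m pendant '[[-0.6,[-0.3,2,0],0],[-0.6,[-0.6,4,0],0],[-0.6,[-0.9,6,0],0],[-0.6,[-1.1,7.9,0],0],[-0.6,[-1.4,9.4,0],0],[-0.6,[-1.4,9.4,0],0]]'
python3 shot.py 9 wrist; python3 gate.py wrist9
```

```text
time: 8.03
position: [0.5258, 0.0645, 0.0593]
eef_rot: [-2.06, -2.372, -0.0]
wrist_force: [0.7, -2.2, 1.6]
opening: 0.0684
8.0333 [0.5258293  0.06454166 0.05933343] chute [[-0.0369 -0.0005  0.0593]] rot [-2.06  -2.372 -0.   ] yaw -351.9556147970074 F [ 0.7  -2.22  1.63] open 0.06841299139202829 q [ 0.1   0.42  1.9   0.    0.82 -0.04]
wrist9 gate 0.656 x at z=.014 -0.0369 top 0.095 -0.093 n 15433 ymax 0.022
rack top [[-0.0247, 0.0104, 0.0705], [0.0004, 0.059, 0.0722], [0.0315, 0.1007, 0.0809]]
```

```bash
python3 -m pendant '[[-0.6,[-0.1,1,0],0],[-0.6,[-0.3,2,0],0],[-0.6,[-0.4,3,0],0],[-0.6,[-0.4,3,0],0]]'
python3 shot.py 10 wrist; python3 gate.py wrist10
```

```text
time: 8.42
position: [0.5254, 0.0674, 0.0594]
eef_rot: [2.06, 2.372, 0.0]
wrist_force: [1.5, -1.4, 2.2]
opening: 0.0683
8.4167 [0.52539915 0.06739398 0.0593517 ] chute [[-0.0369  0.0024  0.0594]] rot [2.06  2.372 0.   ] yaw 8.042924589682187 F [ 1.47 -1.36  2.21] open 0.06830330541854734 q [ 0.11  0.42  1.9   0.    0.82 -0.03]
wrist10 gate 0.656 x at z=.014 -0.0369 top 0.095 -0.093 n 14470 ymax 0.022
rack top [[-0.0247, 0.0133, 0.0704], [0.0004, 0.0617, 0.0722], [0.0315, 0.1035, 0.081]]
```

```bash
python3 -m pendant '[[-0.6,[-0.1,1,0],0],[-0.6,[-0.2,1.5,0],0],[-0.6,[-0.2,1.5,0],0]]'
python3 -m pendant '[[-0.6,[-0.1,1,0],0],[-0.6,[-0.2,1.5,0],0],[-0.6,[-0.2,1.5,0],0]]'
python3 shot.py 11 wrist; python3 gate.py wrist11
```

```text
time: 8.72
position: [0.5255, 0.0684, 0.0594]
eef_rot: [2.059, 2.371, -0.0]
wrist_force: [2.9, -4.2, 1.8]
opening: 0.0684
time: 8.97
position: [0.5263, 0.0688, 0.0597]
eef_rot: [2.058, 2.369, 0.0]
wrist_force: [4.5, -10.2, 1.1]
opening: 0.0681
8.9667 [0.52625694 0.06882744 0.05974024] chute [[-0.0359  0.0037  0.0597]] rot [2.058 2.369 0.   ] yaw 8.044706768063278 F [  4.5  -10.19   1.07] open 0.06806520966181893 q [ 0.11  0.42  1.9  -0.    0.82 -0.03]
wrist11 gate 0.642 x at z=.014 -0.037 top 0.097 -0.092 n 13923 ymax 0.022
rack top [[-0.0239, 0.0145, 0.0706], [0.0009, 0.0631, 0.0724], [0.0319, 0.1048, 0.0814]]
```

```bash
python3 -m pendant '[[-0.6,[0.4,-3,0],0],[-0.6,[1.1,-8,0],0],[-0.6,[2.3,-16,0],0],[-0.6,[3.7,-26,0],0],[-0.6,[5.3,-37,0],0],[-0.6,[6.8,-48,0],0],[-0.6,[8.5,-59,0],0],[-0.6,[8.5,-59,0],0]]'
python3 shot.py 12 wrist top; python3 gate.py wrist12
```

```text
time: 9.68
position: [0.5339, 0.0088, 0.0593]
eef_rot: [2.061, 2.369, -0.001]
wrist_force: [1.6, -0.7, 0.5]
opening: 0.0683
9.6833 [0.53394489 0.00880743 0.05934726] chute [[-0.0368 -0.0568  0.0593]] rot [ 2.061e+00  2.369e+00 -1.000e-03] yaw 7.9496036917345805 F [ 1.57 -0.66  0.54] open 0.06829302059539924 q [-0.    0.43  1.89 -0.    0.82 -0.14]
wrist12 gate 0.659 x at z=.014 -0.0368 top 0.095 -0.093 n 31789 ymax 0.022
rack top [[-0.0244, 0.0135, 0.0704], [0.0016, 0.0239, 0.0725], [0.0312, 0.0447, 0.0814]]
```

View pics/wrist12.png

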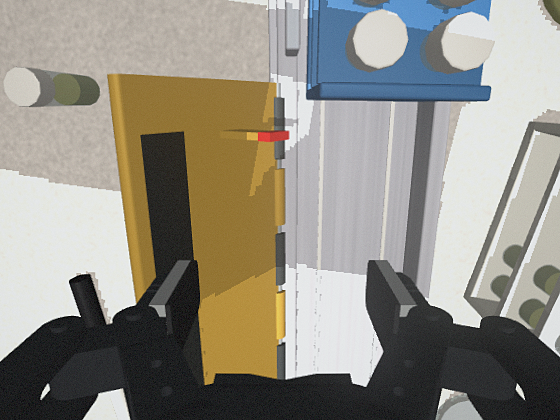

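```bash
python3 -m pendant '[[-0.5,[4,0.6,1],0],[-0.4,[8,1.1,2],0],[-0.3,[12,1.7,3],0],[-0.2,[16,2.3,4],0],[-0.1,[20,2.9,5],0],[0.0,[24,3.4,6],0],[0.1,[28,4,7],0],[0.2,[32,4.6,8],0],[0.3,[35,5.1,9],0],[0.4,[37,5.3,9],0]]'
python3 -m pendant '[[0.4,[0,0,0],0],[0.4,[0,0,0],0]]'
python3 shot.py 13 wrist; python3 gate.py wrist13
```

```text
time: 10.62
position: [0.5705, 0.0166, 0.0682]
eef_rot: [-2.06, -2.371, 0.001]
wrist_force: [-0.6, 0.4, -0.9]
opening: 0.0256
time: 10.78
position: [0.5702, 0.0165, 0.0681]
eef_rot: [-2.06, -2.371, 0.001]
wrist_force: [-0.5, -0.2, 0.2]
opening: 0.0256
10.7833 [0.57016064 0.01652315 0.06808434] chute [[ 0.0001 -0.0543  0.0681]] rot [-2.060e+00 -2.371e+00  1.000e-03] yaw -351.9584820823701 F [-0.46 -0.19  0.19] open 0.025573584959102662 q [ 0.01  0.46  1.79 -0.    0.89 -0.13]
wrist13 gate 0.038 x at z=.014 -0.0365 top 0.1 -0.044 n 12008 ymax 0.022
rack top [[-0.0241, 0.0136, 0.0705], [0.0037, 0.0282, 0.0724], [0.0314, 0.049, 0.0813]]
```

View pics/wrist13.png

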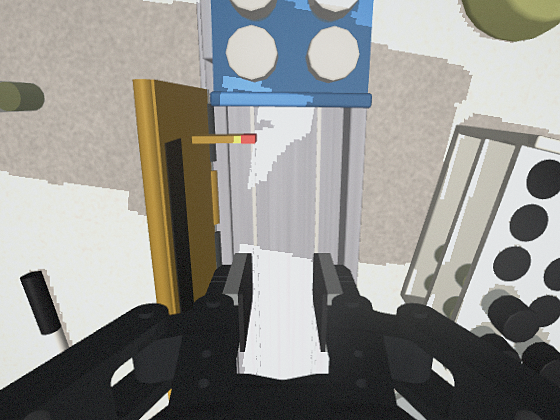

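Gate shut, fingers clear of it. Lift straight up and check.

```bash
python3 -m pendant '[[0.4,[0,0,15],0],[0.4,[0,0,45],0],[0.4,[0,0,80],0],[0.4,[0,0,120],0],[0.4,[-30,-20,150],0],[0.4,[-65,-45,170],0],[0.4,[-100,-65,180],0],[0.4,[-130,-90,180],0],[0.4,[-130,-90,180],0]]'
python3 shot.py 14 wrist scene top; python3 gate.py top14 scene14 wrist14
python3 - <<'E'
from h import *
z=load("top14");p=z["p"][150:290,140:370,::-1]
cv2.imwrite("pics/topz14.png",cv2.resize(p,None,fx=3.4,fy=3.4,interpolation=cv2.INTER_CUBIC))
E
```

```text
time: 11.58
position: [0.4357, -0.0755, 0.2494]
eef_rot: [2.063, 2.369, -0.003]
wrist_force: [-0.6, -0.3, -0.0]
opening: 0.0255
11.5833 [ 0.43573733 -0.07546072  0.24941094] chute [[-0.146  -0.1262  0.2494]] rot [ 2.063  2.369 -0.003] yaw 7.908760905386231 F [-0.6  -0.27 -0.01] open 0.02547183360781067 q [-0.2   0.1   1.81 -0.    1.23 -0.33]
top14 gate 0.009 x at z=.014 -0.0408 top 0.1 -0.047 n 178 ymax 0.021
rack top [[-0.0245, 0.0157, 0.0701], [0.0016, 0.0652, 0.0736], [0.0314, 0.1244, 0.0828]]
scene14 gate 0.018 x at z=.014 -0.0373 top 0.1 -0.044 n 1153 ymax 0.021
rack top [[-0.0221, 0.0103, 0.07], [0.0217, 0.0453, 0.073], [0.033, 0.1217, 0.0818]]
wrist14 gate 0.013 x at z=.014 -0.0404 top 0.1 -0.047 n 8560 ymax 0.022
rack top [[-0.0248, 0.0132, 0.0703], [0.0026, 0.0166, 0.078], [0.0307, 0.024, 0.0818]]
```

View pics/topz14.png

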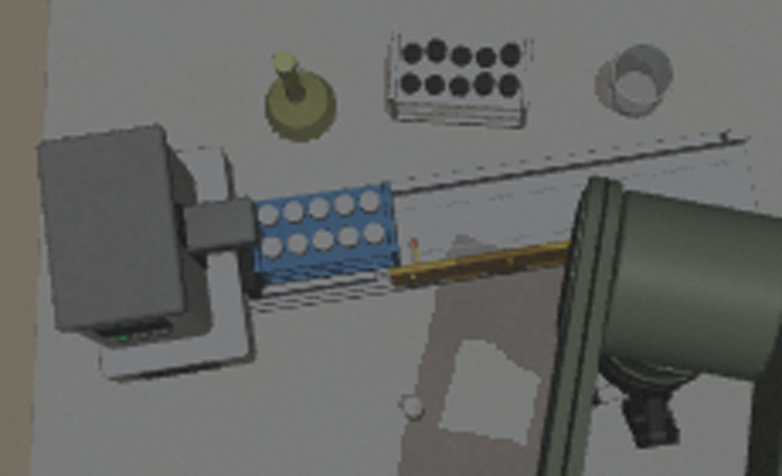

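View pics/scene14.png

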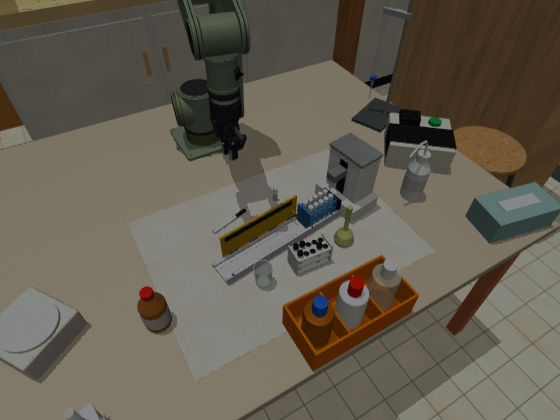

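The rack is in the bay against the stop (in the top crop it spans x 255–395, meeting the black stop). The gate is upright with its red lip behind the rack. The other objects in view sit at the same pixels as before.

```bash
python3 -c "
from plant import job
print(job.sign_off())"
```

```text
the job is handed in; nothing more can be done
None
```

The blue rack is home in the bay with the gate shut behind it, and the job was handed in at about 11.6 s of robot time. The sign-off gave no verdict.

**What I did:** I swung the gate out with the back of one finger and held it at about 0.65 rad. The other finger pushed the rack along the chute until the wrist force rose to about 10 N at the end stop. I then backed off, eased the gate shut, and lifted the arm clear.

**Last checks:**
- **Rack:** its rear face measured 13–16 mm past the lip, where 14 mm is home, so its origin is at about y +69 mm.
- **Gate:** it read 0.01–0.02 rad across three views, after 0.04 rad in the wrist view just before the lift.
- **Clearance:** the tool was about 0.25 m above the bench with wrist force near zero.
- **Other objects:** the spare rack, flask, beaker, vial, wash bottle, reagent bottle and marker looked unmoved in the before-and-after pictures. I compared these by eye, and the arm partly hid the marker in the top view.

**Disagreements:**
- The scene camera put the rack's rear face at about 10 mm, roughly 4 mm short of the other views. It read 4–8 mm short of the wrist camera throughout the push.
- My chute frame seems to be 2–3 mm off across the lane, which did not affect the result.
- Contact force between rack and gate could not be measured directly. The only sign that they stayed clear is the gate angle, which never read below 0.64 rad during the push.

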